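# Lay in the last test bar and hold the tweezer probe at its 15 mm line

### The arm

A 7-joint arm with a two-finger parallel gripper is mounted at the origin on the work surface. World frame = base frame: x ahead of the robot, y to its left, z up, the work surface at z = 0. Lengths are in m, angles in degrees, forces in N, time in s.
With the tool pointing down it reaches from about 0.425 to 0.875 m from the base axis. Payload 4.7 kg.
Tool frame: the origin (TCP) lies midway between the tips of the shut fingers; the grasp point (between the pads) lies 19 mm behind it; z points along the fingers, y is the line along which they close (so a half turn about z gives the same grasp; the last joint's range is limited). The gripper opens to 87 mm and grips with 3 to 60 N. Pads are 19 mm wide; open, the fingers measure 117 mm over their backs; the gripper's body (75 mm by 190 mm) begins 51 mm behind the grasp point.
Start: joints at [-67.088, 18.392, -4.016, 83.108, 1.295, 78.541, -3.26], TCP at [0.245, 0.602, 0.223] pointing down, gripper open.
Joint ranges: [-163.93, 163.93], [-17.29, 119.83], [-79.2, 71.16], [3.27, 140.29], [-89.18, 269.18], [5.43, 117.66], [-154.24, 154.24]. Speed limits (degrees/s): [147.25, 147.25, 180, 180, 180, 180, 180].

### API

Orientations are given as [roll, pitch, yaw] about the fixed x, y, z axes, in that order (R = Rz(yaw) Ry(pitch) Rx(roll)).
In Python, from cell import env gives the robot as it stands. The module is installed in compiled form; this text tells all that it offers.
- The arm moves only by the tool step_arm, never from a script. Its argument "rows" is a list of rows, each an object with "angular": the turn, a rotation vector about the tool's x, y, z in units of pi rad (1.0 is pi rad), a list of three; "slide": the shift along the tool's x, y, z in units of 500 mm (1.0 is 500 mm), a list of three; "jaw": the opening, from 0 (shut) to 1 (fully open). A call has 1 to 10 rows; each row shifts and turns the commanded pose from where the row before left it, along the tool's axes as they then stand; what a row does not reach is not made up. A row lasts 1/8 s, in which the tool goes at most 62.5 mm and 10.7 degrees, less where a joint would pass 70% of its speed; a pose out of reach is approached as far as the arm can. A call with a number of a shift or a turn outside -1 to 1 is refused whole. A call with a gripper value outside its range is refused whole. The fingers move at their own pace and stop on an object; "newtons" is the grip in N (left out, the last holds). Time passes only in rows, so rows that do not move let the fingers close. It gives the time, the measured TCP pose, the force, the opening and the grip force at its end, in the units of the state.
- env.get_obs(): the state, without advancing time (a new reading comes with each control period).
- env.read_camera(name): name is "side" or "top"; returns the picture (400x640x3 uint8, red, green, blue); there is no depth.
- env.camera_info(name): a dict with "fx", "fy", "cx", "cy" (pixels), "R" (3x3) and "t" (3): a world point X has camera coordinates R X + t. Camera axes: x right, y down, z forward; pixel columns grow to the right and rows downward; lengths in m; the calibration is good to about 2 mm. A picture is of the moment at which its call begins. camera_info takes no time and is no camera call.
- env.sign_off(): hands the job in; it is judged then, once.
The state is a dict: "time_s": time; "qpos": joint angles; "joint_velocities": joint speeds; "effort": joint torques, N m; "tool_pos": TCP position; "tool_rot": TCP orientation; "force": force on the tool from outside, world axes, zero at the start; "wrist_torque": the same for the moment, N m; "grip_width": finger opening in m; "grasp_force": force on a finger pad.
Only numpy, scipy, OpenCV 4.12 (cv2) and the standard library are available. Lean on these libraries where they do the work, as an engineer would, in place of code of your own. Each camera call takes 0.05 s, during which the arm holds its last target. There are 200 camera calls.

### The job

Lay the loose test bar flat in the empty long compartment of the moulded specimen tray and let go of it. Then ready the tweezer probe for its open-air zero: pick it up, lift it well clear of the bench (more than 10 cm), squeeze its sprung legs until the gap between the jaws is 15 mm (the broad line on its crossbar), never letting the jaws meet, keep that gap steady for two seconds, and finish while still holding the probe there. Leave everything else where it is.

Things in the scene. Friction and masses are not known exactly. Their poses are not given: they have to be found in the camera images.
- bar: the loose test bar: pressed tan plant-fibre material, 100 x 25 x 15 mm, about 16 g (may vary by a third), lying flat on the bench. Origin: centre of its underside; x along its length, z up. It may go in either way round. It and the probe may lie in either of two places on the bench
- tray: cream moulded tray fixed on the bench, 200 (x) x 160 (y) x 22 mm high, origin: centre of its underside. Compartments 8 mm deep, open on top: two long ones along tray x, 118 x 33 mm, centred at (-34, -40) mm (empty) and (-34, 40) mm (holds another bar), and two round ones, 46 mm, at (65, -38) and (65, 38) mm (each holds a disc). Bars and discs stand 7 mm proud of the tray's top
- slot (a point): centre of the floor of the empty long compartment, 14 mm above the bench; its axes are the tray's (x along the compartment). The bar laid flat there has its underside on this floor and its top 29 mm above the bench
- probe: tweezer probe: light grey hand-held meter with two sprung legs, 217 mm long, 16 mm high, about 82 g, lying flat on the bench. Origin: underside, midway between the two darker ribbed finger grips and within 10 mm of its centre of mass. x forward from the meter box (34 mm wide, x = -146 to -88 mm) to the steel jaws (x = 49 to 71 mm), z up; the frame is fixed to the meter and the left leg
- grip (a point): where to squeeze, along y: midway between the relaxed finger grips, 8 mm above the underside; the probe's axes. Each grip is 44 mm long (x = -22 to 22), 16 mm high. Over their outer faces: 46 mm relaxed (faces splayed 0.065 rad, wider in front), 34 mm with the faces parallel at the 15 mm jaw gap; near there 1 mm of squeeze closes the jaws 1.6 mm. A crossbar lies 37 mm ahead
- squeeze (a joint): closing angle of the probe's right leg about the hinge at x = -95 mm, y = 0, rad: 0 relaxed (jaw gap 35 mm), 0.129 at the 15 mm line, 0.22 when the jaws meet. A spring opens it: squeezing at the grips takes about 3 N to start, 8 to 9 N at 15 mm, 12 to 13 N when the jaws meet. The crossbar has a line per 5 mm of gap; the broad one reaches the right leg's inner side at 15 mm
- jaw_left (a point): middle of the inner face of the left (+y) steel jaw, 8 mm above the probe's underside; the jaw gap is the distance from here to the right jaw's point
- jaw_right (a point): middle of the inner face of the right (-y) steel jaw, as for the left
- bar_done: another bar of the same size, already in its compartment: leave alone
- disc_a: tan disc, 42 mm across, 15 mm thick, in a round compartment: leave alone
- disc_b: tan disc like disc_a in the other round compartment: leave alone
- coaster: cream moulded square, 66 x 66 x 20 mm with a round recess, at the left, on the robot's side of the tray: leave alone
- petri: flat clear dish, 94 mm across, 17 mm high: leave alone
- beaker: glass beaker, 68 mm across, 85 mm high: leave alone
- brush: brush, 170 mm long, lying at the right: leave alone
- spatula: narrow steel lab spatula, 190 mm long, lying at the left: leave alone
There are look-alikes about, which are no part of the job. Leave any purple or red look-alike of the probe alone. Leave any purple or red look-alike of the bar alone.

How it is judged:
By the outcome, as a careful person would: the job done as asked, in the order asked, and still so for the second after the job is handed in, while the arm keeps its last pose, push and grip.
It also fails if it takes over 54 s, if anything falls off the work surface, if the arm or the gripper's body presses on something with over 40 N, if the wrist force passes 120 N, or if a joint passes its speed limit or range.

## Working session

There is one attempt and no reset: what is moved stays moved. The work goes in short steps, Python scripts to look and compute and a tool call to move; the robot and the scene stay as the last step left them, time stands still between calls to the robot, and variables do not carry over. Pictures are saved under pics/ and viewed, at most 10 in all, crops included, and the job is handed in when it is done.

Besides the shell and the picture viewer there is one more tool, called after "Emit:" by a JSON object that holds its "method" and its "body", one argument or row to a line. step_arm: Moves the arm, as the interface text tells. Shifts and turns lie within -1 to 1; 1 stands for 500 mm of shift or pi rad of turn. Its arguments: {"type":"object","properties":{"rows":{"type":"array"},"newtons":{"type":"number"}},"required":["rows"]}

```bash
mkdir -p pics; cat > h.py <<'E'
import numpy as np, cv2
from cell import env
def snap(n,f=None):
    im=env.read_camera(n)
    if f: cv2.imwrite('pics/'+f,cv2.cvtColor(im,cv2.COLOR_RGB2BGR))
    return im
def onplane(n,uv,z):
    c=env.camera_info(n);R=np.array(c['R']);t=np.array(c['t'])
    uv=np.atleast_2d(np.array(uv,float))
    d=np.c_[(uv[:,0]-c['cx'])/c['fx'],(uv[:,1]-c['cy'])/c['fy'],np.ones(len(uv))]@R
    o=-R.T@t
    return o+d*((z-o[2])/d[:,2])[:,None]
def proj(n,X):
    c=env.camera_info(n);p=np.atleast_2d(X)@np.array(c['R']).T+np.array(c['t'])
    return np.c_[c['fx']*p[:,0]/p[:,2]+c['cx'],c['fy']*p[:,1]/p[:,2]+c['cy']]
E
python3 - <<'E'
from h import *
for n in('top','side'):
    snap(n,n+'0.png'); c=env.camera_info(n); print(n,-np.array(c['R']).T@c['t'],c['fx'])
o=env.get_obs();print({k:o[k] for k in('time_s','tool_pos','tool_rot','grip_width','force')})
E
```

```text
top [0.34975238 0.01161214 1.10487292] 416.89618832500736
side [-0.10034312 -0.80636674  1.07834176] 480.4811239963324
{'time_s': 0.1, 'tool_pos': array([0.24445095, 0.60173302, 0.22156772]), 'tool_rot': array([-1.79900893e+02,  4.76210403e-03,  1.57897794e+02]), 'grip_width': 0.08692908041215454, 'force': array([-0.32052046,  0.65321417, -0.29565184])}
```

View pics/top0.png

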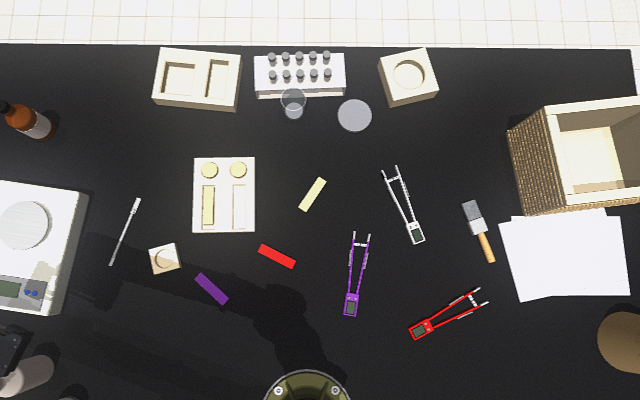

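View pics/side0.png

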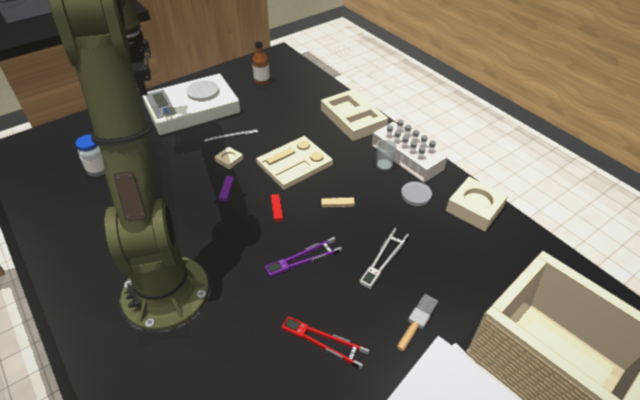

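The top view (image up = world +x, left = +y) shows the tan bar at about (312,195), the tray at (224,195) with its empty compartment on the right at (239,206), and the grey probe at (403,205) with its jaws towards (390,170). Purple and red look-alikes lie below these.

```bash
cat > m.py <<'E'
from h import *
im=cv2.imread('pics/top0.png'); hsv=cv2.cvtColor(im,cv2.COLOR_BGR2HSV)
def reg(mask,x0,y0,x1,y1):
    m=np.zeros_like(mask);m[y0:y1,x0:x1]=mask[y0:y1,x0:x1];return m
def big(m): return max(cv2.findContours(m,cv2.RETR_EXTERNAL,cv2.CHAIN_APPROX_NONE)[0],key=cv2.contourArea)
def rect(P):
    (c,s,a)=cv2.minAreaRect((P[:,:2]*1000).astype(np.float32)); 
    return np.round(c,1),np.round(s,1),round(a,2)
bright=((hsv[...,2]>90)*255).astype(np.uint8)
b=big(reg(bright,290,170,335,220)); print('bar',rect(onplane('top',b[:,0],.015)))
t=big(reg(bright,185,150,262,240)); print('tray',rect(onplane('top',t[:,0],.022)))
p=big(reg(bright,375,155,432,250)); print('probe',rect(onplane('top',p[:,0],.012)), cv2.contourArea(p))
g=cv2.resize(im[150:250,370:440],None,fx=6,fy=6,interpolation=cv2.INTER_CUBIC)
s=cv2.imread('pics/side0.png')
g2=cv2.resize(im[150:250,185:265],None,fx=4,fy=6,interpolation=cv2.INTER_CUBIC)
cv2.imwrite('pics/crop.png',np.hstack([g,g2]))
# side check
hs=cv2.cvtColor(s,cv2.COLOR_BGR2HSV); br=((hs[...,2]>90)*255).astype(np.uint8)
b=big(reg(br,312,190,360,212)); print('bar side',rect(onplane('side',b[:,0],.0075)))
p=big(reg(br,355,222,415,292)); print('probe side',rect(onplane('side',p[:,0],.008)))
E
python3 m.py
```

```text
bar (array([559.7, -14. ]), array([ 26.6, 101.7]), 56.71)
tray (array([557.4, 219.8]), array([203. , 162.1]), 1.35)
probe (array([ 532.7, -259.7]), array([216.2,  48.4]), 20.16) 963.0
bar side (array([565.4, -13.1]), array([ 38.8, 103.2]), 53.84)
probe side (array([ 535.7, -256.2]), array([226.5,  48.8]), 19.43)
```

View pics/crop.png

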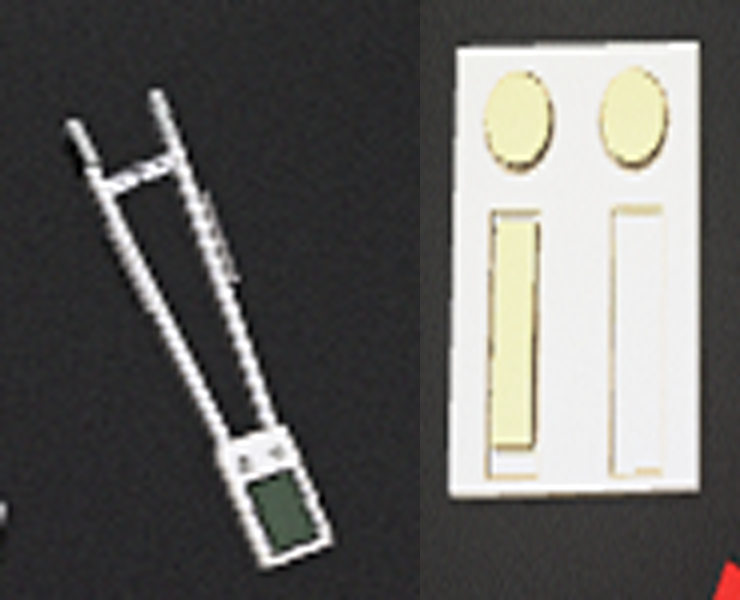

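Crop: the probe's jaw tips are at about px (382,170) and (396,165), its box back corners at (414,245) and (425,240). The empty slot spans columns 233 to 246 and rows 184.5 to 229.

```bash
cat >> h.py <<'E'
from scipy.spatial.transform import Rotation as Ro
def plan(xyz,yaw):
    o=env.get_obs();R=Ro.from_euler('xyz',o['tool_rot'],degrees=True)
    T=Ro.from_euler('xyz',[180,0,yaw],degrees=True)
    d=R.inv().apply(np.array(xyz)-o['tool_pos'])
    print('slide units',np.round(d/.5,4),'angular units',np.round((R.inv()*T).as_rotvec()/np.pi,4))
E
python3 - <<'E'
from h import *
print('slot',onplane('top',[[239.4,206.85]],.022))
P=onplane('top',[[389.1,167.8],[419.75,242.35]],.012);d=P[0]-P[1];L=np.hypot(*d[:2]);u=d/L
print('probe',P,L*1000,np.degrees(np.arctan2(d[1],d[0])),'origin from jaw',P[0]-u*.071,'from box',P[1]+u*.146)
plan([.560,-.014,.12],146.7)
E
```

```text
slot [[0.52269547 0.17612071 0.022     ]]
probe [[ 0.63273594 -0.2236373   0.012     ]
 [ 0.43120273 -0.29786701  0.012     ]] 214.76890965936119 20.220010391998617 origin from jaw [ 0.5661115  -0.24817674  0.012     ] from box [ 0.5682051  -0.24740562  0.012     ]
slide units [-1.0481 -0.9032  0.2048] angular units [-0.0005  0.0001  0.0622]
```

```bash
python3 - <<'E'
import cv2,numpy as np
im=cv2.imread('pics/top0.png').astype(int)
for r in (195,207,219): print(r,'sum cols 188-260',list(im[r-3:r+4,188:261].mean(0).mean(1).astype(int)))
print('rows 150-240',list(im[150:240,237:242].mean(1).mean(1).astype(int)))
E
python3 - <<'E'
import sys;sys.path.insert(0,'.')
E
```

```text
195 sum cols 188-260 [np.int64(58), np.int64(58), np.int64(57), np.int64(53), np.int64(68), np.int64(189), np.int64(246), np.int64(240), np.int64(239), np.int64(239), np.int64(239), np.int64(239), np.int64(241), np.int64(232), np.int64(171), np.int64(184), np.int64(230), np.int64(225), np.int64(225), np.int64(225), np.int64(225), np.int64(225), np.int64(225), np.int64(226), np.int64(227), np.int64(184), np.int64(163), np.int64(241), np.int64(241), np.int64(240), np.int64(239), np.int64(240), np.int64(240), np.int64(240), np.int64(239), np.int64(239), np.int64(240), np.int64(240), np.int64(239), np.int64(240), np.int64(240), np.int64(240), np.int64(240), np.int64(240), np.int64(213), np.int64(192), np.int64(241), np.int64(241), np.int64(240), np.int64(240), np.int64(240), np.int64(240), np.int64(240), np.int64(240), np.int64(240), np.int64(240), np.int64(240), np.int64(238), np.int64(236), np.int64(240), np.int64(240), np.int64(240), np.int64(239), np.int64(240), np.int64(241), np.int64(239), np.int64(182), np.int64(61), np.int64(55), np.int64(57), np.int64(60), np.int64(61), np.int64
[... 2867 characters left out ...]
9), np.int64(239), np.int64(240), np.int64(240), np.int64(240), np.int64(240), np.int64(240), np.int64(240), np.int64(240), np.int64(240), np.int64(240), np.int64(240), np.int64(240), np.int64(240), np.int64(240), np.int64(240), np.int64(240), np.int64(240), np.int64(240), np.int64(240), np.int64(240), np.int64(240), np.int64(240), np.int64(240), np.int64(240), np.int64(240), np.int64(240), np.int64(240), np.int64(240), np.int64(240), np.int64(240), np.int64(240), np.int64(240), np.int64(240), np.int64(240), np.int64(242), np.int64(217), np.int64(225), np.int64(246), np.int64(231), np.int64(69), np.int64(53), np.int64(56), np.int64(57), np.int64(58), np.int64(57), np.int64(56), np.int64(54)]
```

Emit:
{"method": "step_arm", "body": {
  "rows": [
    {"slide":[-0.1,-0.085,0.02],"angular":[0,0,0],"jaw":1},
    {"slide":[-0.1,-0.085,0.02],"angular":[0,0,0],"jaw":1},
    {"slide":[-0.1,-0.085,0.02],"angular":[0,0,0],"jaw":1},
    {"slide":[-0.1,-0.085,0.02],"angular":[0,0,0],"jaw":1},
    {"slide":[-0.1,-0.085,0.02],"angular":[0,0,0],"jaw":1},
    {"slide":[-0.1,-0.085,0.02],"angular":[0,0,0],"jaw":1},
    {"slide":[-0.1,-0.085,0.02],"angular":[0,0,0],"jaw":1},
    {"slide":[-0.1,-0.085,0.02],"angular":[0,0,0],"jaw":1},
    {"slide":[-0.1,-0.085,0.02],"angular":[0,0,0],"jaw":1},
    {"slide":[-0.1,-0.085,0.02],"angular":[0,0,0],"jaw":1}
  ],
  "newtons": 10
}}

```text
time_s: 1.35
tool_pos: [0.5307, 0.0526, 0.128]
tool_rot: [180.0, 0.0, 157.9]
force: [0.9, 0.1, 0.5]
grip_width: 0.0868
grasp_force: 0.0
```

```bash
python3 -c "
from h import *
plan([.5605,-.014,.010],146.7)"
```

```text
slide units [-0.1053 -0.1012  0.2361] angular units [0.0001 0.     0.0623]
```

Emit:
{"method": "step_arm", "body": {
  "rows": [
    {"slide":[-0.0527,-0.0506,0],"angular":[0,0,0],"jaw":1},
    {"slide":[-0.0526,-0.0506,0],"angular":[0,0,0],"jaw":1},
    {"slide":[0,0,0.06],"angular":[0,0,0.0311],"jaw":0.7},
    {"slide":[0,0,0.06],"angular":[0,0,0.0312],"jaw":0.7},
    {"slide":[0,0,0.06],"angular":[0,0,0],"jaw":0.7},
    {"slide":[0,0,0.036],"angular":[0,0,0],"jaw":0.7},
    {"slide":[0,0,0.02],"angular":[0,0,0],"jaw":0.7},
    {"slide":[0,0,0],"angular":[0,0,0],"jaw":0.7}
  ]
}}

```text
time_s: 2.35
tool_pos: [0.5599, -0.0124, 0.0102]
tool_rot: [-180.0, -0.0, 146.7]
force: [-0.3, 0.1, 0.2]
grip_width: 0.0611
grasp_force: 0.0
```

Emit:
{"method": "step_arm", "body": {
  "rows": [
    {"slide":[0,0,0],"angular":[0,0,0],"jaw":0.2},
    {"slide":[0,0,0],"angular":[0,0,0],"jaw":0.2},
    {"slide":[0,0,0],"angular":[0,0,0],"jaw":0.2},
    {"slide":[0,0,0],"angular":[0,0,0],"jaw":0.2},
    {"slide":[0,0,0],"angular":[0,0,0],"jaw":0.2},
    {"slide":[0,0,0],"angular":[0,0,0],"jaw":0.2}
  ],
  "newtons": 10
}}

```text
time_s: 3.1
tool_pos: [0.56, -0.0123, 0.0106]
tool_rot: [180.0, 0.0, 146.7]
force: [-0.5, -0.1, 1.6]
grip_width: 0.025
grasp_force: 10.0
```

Emit:
{"method": "step_arm", "body": {
  "rows": [
    {"slide":[0,0,-0.04],"angular":[0,0,0],"jaw":0.2},
    {"slide":[0,0,-0.08],"angular":[0,0,0],"jaw":0.2},
    {"slide":[0,0,-0.04],"angular":[0,0,0],"jaw":0.2},
    {"slide":[0,0,0],"angular":[0,0,0],"jaw":0.2}
  ]
}}

```text
time_s: 3.6
tool_pos: [0.5613, -0.0123, 0.0919]
tool_rot: [179.9, 0.1, 146.7]
force: [0.4, 0.3, -0.7]
grip_width: 0.025
grasp_force: 10.0
```

```bash
python3 -c "
from h import *
o=env.get_obs();print(o['tool_pos'],o['grip_width'],o['grasp_force'])
plan([.524,.179,.0895],181.2)"
```

```text
[ 0.56130075 -0.01226906  0.09193002] 0.025035019065988134 9.999924749135971
slide units [0.2724 0.2787 0.0049] angular units [ 0.0005  0.001  -0.1917]
```

Emit:
{"method": "step_arm", "body": {
  "rows": [
    {"slide":[0.0454,0.0465,0],"angular":[0,0,0],"jaw":0.2},
    {"slide":[0.0454,0.0465,0],"angular":[0,0,0],"jaw":0.2},
    {"slide":[0.0454,0.0465,0],"angular":[0,0,0],"jaw":0.2},
    {"slide":[0.0454,0.0464,0],"angular":[0,0,0],"jaw":0.2},
    {"slide":[0.0454,0.0464,0],"angular":[0,0,0],"jaw":0.2},
    {"slide":[0.0454,0.0464,0],"angular":[0,0,-0.0383],"jaw":0.2},
    {"slide":[0,0,0],"angular":[0,0,-0.0384],"jaw":0.2},
    {"slide":[0,0,0],"angular":[0,0,-0.0383],"jaw":0.2},
    {"slide":[0,0,0],"angular":[0,0,-0.0384],"jaw":0.2},
    {"slide":[0,0,0],"angular":[0,0,-0.0383],"jaw":0.2}
  ]
}}

```text
time_s: 4.85
tool_pos: [0.5216, 0.1786, 0.0886]
tool_rot: [-179.9, -0.1, -178.6]
force: [-0.5, -0.8, 0.2]
grip_width: 0.0249
grasp_force: 10.0
```

Emit:
{"method": "step_arm", "body": {
  "rows": [
    {"slide":[0,0,0.04],"angular":[0,0,0],"jaw":0.2},
    {"slide":[0,0,0.03],"angular":[0,0,0],"jaw":0.2},
    {"slide":[0,0,0],"angular":[0,0,0],"jaw":0.2}
  ]
}}

```text
time_s: 5.22
tool_pos: [0.5209, 0.1782, 0.0531]
tool_rot: [-179.9, -0.2, -178.8]
force: [0.5, 0.5, -0.6]
grip_width: 0.0245
grasp_force: 10.0
```

```bash
python3 -c "
from h import *
a=snap('top','t1.png');b=snap('side','s1.png')
g=lambda i,x,y,w,h,k:cv2.resize(i[y:y+h,x:x+w],None,fx=k,fy=k,interpolation=cv2.INTER_CUBIC)
cv2.imwrite('pics/c1.png',np.hstack([g(cv2.imread('pics/top0.png')*0+cv2.imread('pics/t1.png'),185,150,80,100,5),g(cv2.imread('pics/s1.png'),250,125,80,100,5)]))
plan([.524,.179,.0245],181.2)"
```

```text
slide units [-0.0029  0.0003  0.0612] angular units [-0.0001 -0.0002 -0.0001]
```

View pics/c1.png

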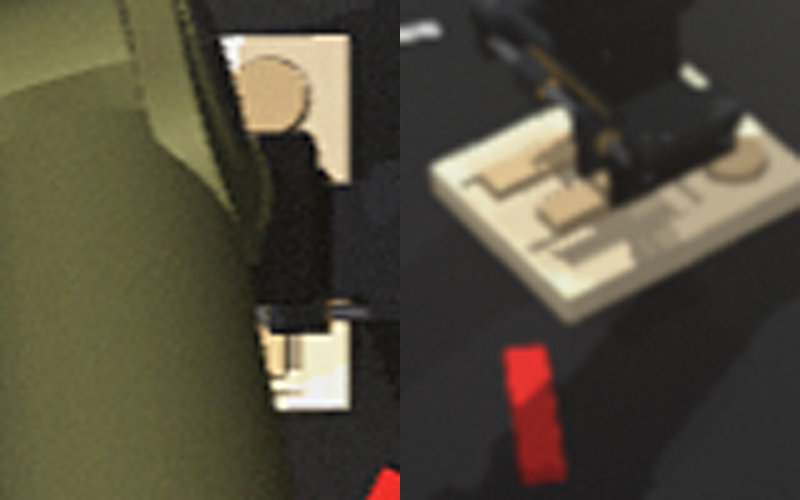

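Top: the bar's near end shows at about px (239,222), its right edge at column 242.4, with the slot edge beyond it at column 245. Side: the bar is level, its near-end lower corner at about px (284,172). I'll check these against the predicted positions.

```bash
python3 -c "
from h import *
x,y=.521,.178
print('bar corner side pred',proj('side',[[x-.05,y-.0125,.043],[x-.05,y+.0125,.058],[x-.05,y-.0125,.058]]))
print('bar right edge/near top pred',proj('top',[[x-.04,y-.0125,.058],[x-.05,y-.0125,.058]]))
X,Y=.524,.179
print('slot corners side -x-y,-x+y',proj('side',[[X-.059,Y-.0165-.0012,.022],[X-.059,Y+.0165,.022],[X+.059,Y-.0165,.022]]))
b=cv2.cvtColor(cv2.imread('pics/t1.png'),cv2.COLOR_BGR2GRAY)
for r in (218,221,223): print(r,b[r,234:256].tolist())
print('col',b[212:236,240].tolist())
"
```

```text
bar corner side pred [[279.85331774 173.59122383]
 [275.28813722 165.80077105]
 [279.60415519 170.08568738]]
bar right edge/near top pred [[241.02671318 220.94914647]
 [240.9108698  224.89992329]]
slot corners side -x-y,-x+y [[279.34271425 179.90661345]
 [273.54008388 174.02161836]
 [309.17988894 165.18948201]]
218 [50, 43, 30, 142, 217, 213, 218, 184, 90, 153, 154, 196, 235, 237, 235, 235, 236, 233, 234, 231, 168, 42]
221 [50, 42, 36, 47, 149, 215, 215, 178, 88, 153, 156, 197, 233, 234, 232, 232, 232, 232, 235, 230, 168, 37]
223 [49, 47, 44, 30, 143, 216, 219, 178, 86, 153, 149, 193, 232, 234, 233, 231, 231, 232, 237, 238, 178, 40]
col [44, 49, 48, 40, 32, 228, 218, 214, 215, 215, 215, 219, 232, 125, 248, 248, 129, 174, 206, 163, 44, 33, 39, 38]
```

Emit:
{"method": "step_arm", "body": {
  "rows": [
    {"slide":[-0.006,0.003,0],"angular":[0,0,0],"jaw":0.2},
    {"slide":[0,0,0.03],"angular":[0,0,0],"jaw":0.2},
    {"slide":[0,0,0.014],"angular":[0,0,0],"jaw":0.2},
    {"slide":[0,0,0.008],"angular":[0,0,0],"jaw":0.2},
    {"slide":[0,0,0],"angular":[0,0,0],"jaw":0.2}
  ]
}}

```text
time_s: 5.95
tool_pos: [0.5254, 0.1803, 0.0289]
tool_rot: [-180.0, -0.0, -178.8]
force: [0.3, 0.2, 0.3]
grip_width: 0.0246
grasp_force: 10.0
```

```bash
python3 -c "
from h import *
for i in range(4):
    b=snap('side','s2.png'); o=env.get_obs(); print(o['tool_pos'],o['force'])
cv2.imwrite('pics/c2.png',cv2.resize(cv2.imread('pics/s2.png')[125:205,250:350],None,fx=7,fy=7,interpolation=cv2.INTER_CUBIC))"
```

```text
[0.52565758 0.18044141 0.02933202] [ 0.33943383 -0.05539102 -0.42409557]
[0.52584721 0.18048755 0.0295714 ] [ 0.19303209  1.56271262 -0.25116115]
[0.5259197  0.18055725 0.02971952] [ 0.15028751  0.66393698 -0.16617152]
[0.52594769 0.18058778 0.02977044] [ 0.4176     -0.52277837 -0.0336286 ]
```

View pics/c2.png

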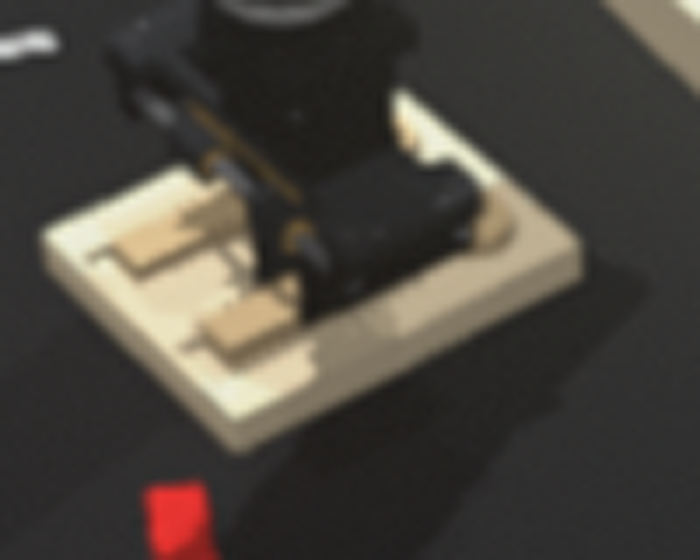

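The bar's near end (crop px 200–300, 280–360) sits just inside the empty slot, parallel to the bar in the other one, with no contact force. I'll lower it and release.

Emit:
{"method": "step_arm", "body": {
  "rows": [
    {"slide":[0,0,0.006],"angular":[0,0,0],"jaw":0.2},
    {"slide":[0,0,0.0035],"angular":[0,0,0],"jaw":0.2},
    {"slide":[0,0,0],"angular":[0,0,0],"jaw":0.2},
    {"slide":[0,0,0],"angular":[0,0,0],"jaw":0.2}
  ]
}}

```text
time_s: 6.65
tool_pos: [0.5256, 0.1805, 0.0246]
tool_rot: [180.0, -0.0, -178.8]
force: [0.1, 0.1, 0.3]
grip_width: 0.0248
grasp_force: 10.0
```

Emit:
{"method": "step_arm", "body": {
  "rows": [
    {"slide":[0,0,0],"angular":[0,0,0],"jaw":0.3},
    {"slide":[0,0,0],"angular":[0,0,0],"jaw":0.4},
    {"slide":[0,0,0],"angular":[0,0,0],"jaw":0.5},
    {"slide":[0,0,0],"angular":[0,0,0],"jaw":0.5},
    {"slide":[0,0,-0.04],"angular":[0,0,0],"jaw":0.5},
    {"slide":[0,0,-0.1],"angular":[0,0,0],"jaw":0.5},
    {"slide":[0,0,-0.1],"angular":[0,0,0],"jaw":1},
    {"slide":[0,0,-0.02],"angular":[0,0,0],"jaw":1}
  ]
}}

```text
time_s: 7.65
tool_pos: [0.528, 0.1813, 0.1588]
tool_rot: [179.8, 0.4, -178.8]
force: [-0.3, 1.2, -0.6]
grip_width: 0.0562
grasp_force: 0.0
```

```bash
python3 -c "
from h import *
plan([.561,-.22,.14],23.9)
plan([.5668,-.247,.14],200)"
```

```text
slide units [-0.0492 -0.8038  0.0354] angular units [ 3.100e-03 -8.000e-04  8.738e-01]
slide units [-0.0597 -0.858   0.0353] angular units [ 0.0006  0.0022 -0.1046]
```

Emit:
{"method": "step_arm", "body": {
  "rows": [
    {"slide":[-0.007,-0.1,0.004],"angular":[0,0,0],"jaw":1},
    {"slide":[-0.007,-0.1,0.004],"angular":[0,0,0],"jaw":1},
    {"slide":[-0.007,-0.1,0.004],"angular":[0,0,0],"jaw":1},
    {"slide":[-0.007,-0.1,0.004],"angular":[0,0,0],"jaw":1},
    {"slide":[-0.007,-0.1,0.004],"angular":[0,0,0],"jaw":1},
    {"slide":[-0.007,-0.1,0.004],"angular":[0,0,0],"jaw":1},
    {"slide":[-0.007,-0.1,0.004],"angular":[0,0,0],"jaw":1},
    {"slide":[-0.007,-0.1,0.004],"angular":[0,0,-0.035],"jaw":1},
    {"slide":[0,0,0],"angular":[0,0,-0.035],"jaw":1},
    {"slide":[0,0,0],"angular":[0,0,-0.0355],"jaw":1}
  ]
}}

```text
time_s: 8.9
tool_pos: [0.561, -0.2197, 0.1373]
tool_rot: [179.9, -0.1, -159.7]
force: [0.8, 0.1, 0.2]
grip_width: 0.0871
grasp_force: 0.0
```

```bash
python3 -c "
from h import *
o=env.get_obs();print(o['tool_pos'],o['tool_rot'],o['qpos'])
snap('top','t3.png');snap('side','s3.png')
A=cv2.imread('pics/t3.png');B=cv2.imread('pics/s3.png')
r=lambda i,k:cv2.resize(i,None,fx=k,fy=k,interpolation=cv2.INTER_CUBIC)
cv2.imwrite('pics/c3.png',np.hstack([r(A[150:250,185:265],5),r(B[125:225,250:330],5)]))
plan([.5672,-.2477,.05],200.2)"
```

```text
[ 0.56101427 -0.21970491  0.13728303] [ 1.79942764e+02 -1.09201999e-01 -1.59729073e+02] [ -5.73371843  17.06547089  29.38002149  97.27397924  -8.89119276
  68.11102806 136.18236594]
slide units [ 0.0086 -0.0584  0.1751] angular units [ 0.0003 -0.0004 -0.0002]
```

View pics/c3.png

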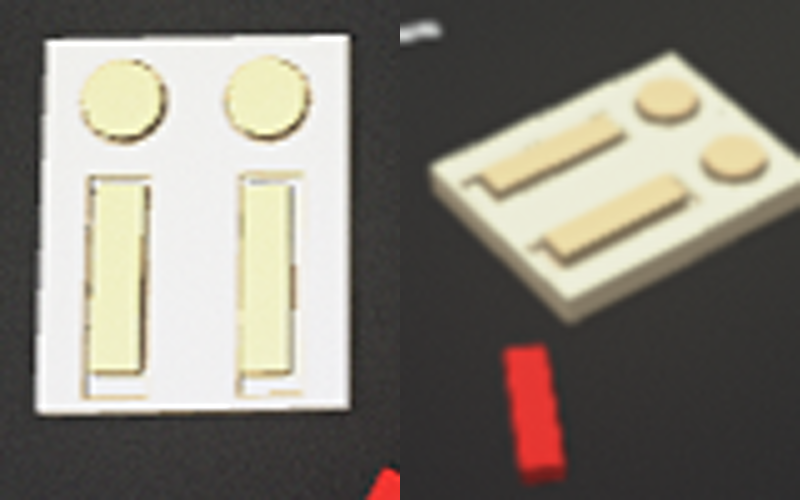

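The bar lies flat in the formerly empty compartment (top crop 245–295, 180–375), at the same level as the other bar, and everything else is untouched. Next is the probe.

Emit:
{"method": "step_arm", "body": {
  "rows": [
    {"slide":[0.0043,-0.0292,0],"angular":[0,0,0],"jaw":1},
    {"slide":[0.0043,-0.0292,0.05],"angular":[0,0,0],"jaw":1},
    {"slide":[0,0,0.07],"angular":[0,0,0],"jaw":1},
    {"slide":[0,0,0.055],"angular":[0,0,0],"jaw":1},
    {"slide":[0,0,0],"angular":[0,0,0],"jaw":1},
    {"slide":[0,0,0],"angular":[0,0,0],"jaw":1}
  ]
}}

```text
time_s: 9.75
tool_pos: [0.5687, -0.2487, 0.0522]
tool_rot: [-179.9, 0.1, -159.9]
force: [0.0, -0.1, 0.0]
grip_width: 0.0866
grasp_force: 0.0
```

```bash
python3 -c "
from h import *
plan([.5672,-.2477,.0035],200.2)"
```

```text
slide units [0.0022 0.003  0.0974] angular units [-0.0004  0.0003 -0.0004]
```

Emit:
{"method": "step_arm", "body": {
  "rows": [
    {"slide":[0.002,0.003,0.04],"angular":[0,0,0],"jaw":0.8},
    {"slide":[0,0,0.035],"angular":[0,0,0],"jaw":0.8},
    {"slide":[0,0,0.015],"angular":[0,0,0],"jaw":0.8},
    {"slide":[0,0,0.006],"angular":[0,0,0],"jaw":0.8},
    {"slide":[0,0,0],"angular":[0,0,0],"jaw":0.8},
    {"slide":[0,0,0],"angular":[0,0,0],"jaw":0.8}
  ],
  "newtons": 5
}}

```text
time_s: 10.5
tool_pos: [0.567, -0.2469, 0.0037]
tool_rot: [-180.0, 0.1, -159.8]
force: [0.4, 0.1, 0.6]
grip_width: 0.0699
grasp_force: 0.0
```

Emit:
{"method": "step_arm", "body": {
  "rows": [
    {"slide":[0,0,0],"angular":[0,0,0],"jaw":0.65},
    {"slide":[0,0,0],"angular":[0,0,0],"jaw":0.55},
    {"slide":[0,0,0],"angular":[0,0,0],"jaw":0.5},
    {"slide":[0,0,0],"angular":[0,0,0],"jaw":0.46},
    {"slide":[0,0,0],"angular":[0,0,0],"jaw":0.46},
    {"slide":[0,0,0],"angular":[0,0,0],"jaw":0.46}
  ],
  "newtons": 5
}}

```text
time_s: 11.25
tool_pos: [0.5667, -0.2467, 0.0033]
tool_rot: [-180.0, 0.0, -159.8]
force: [0.1, -0.0, 0.6]
grip_width: 0.0413
grasp_force: 5.0
```

Emit:
{"method": "step_arm", "body": {
  "rows": [
    {"slide":[0,0,0],"angular":[0,0,0],"jaw":0.44},
    {"slide":[0,0,0],"angular":[0,0,0],"jaw":0.425},
    {"slide":[0,0,0],"angular":[0,0,0],"jaw":0.425},
    {"slide":[0,0,0],"angular":[0,0,0],"jaw":0.425}
  ],
  "newtons": 7
}}

```text
time_s: 11.75
tool_pos: [0.5667, -0.2467, 0.0033]
tool_rot: [-180.0, 0.0, -159.8]
force: [-0.5, 0.7, 1.0]
grip_width: 0.0378
grasp_force: 7.0
```

Emit:
{"method": "step_arm", "body": {
  "rows": [
    {"slide":[0,0,-0.01],"angular":[0,0,0],"jaw":0.425},
    {"slide":[0,0,-0.03],"angular":[0,0,0],"jaw":0.425},
    {"slide":[0,0,-0.05],"angular":[0,0,0],"jaw":0.425},
    {"slide":[0,0,-0.02],"angular":[0,0,0],"jaw":0.425},
    {"slide":[0,0,0],"angular":[0,0,0],"jaw":0.425},
    {"slide":[0,0,0],"angular":[0,0,0],"jaw":0.425}
  ]
}}

```text
time_s: 12.5
tool_pos: [0.566, -0.2464, 0.0575]
tool_rot: [180.0, -0.0, -159.8]
force: [-0.5, 0.6, -0.9]
grip_width: 0.0371
grasp_force: 6.6
```

```bash
python3 -c "
from h import *
snap('top','t4.png');snap('side','s4.png')
A=cv2.imread('pics/t4.png');B=cv2.imread('pics/s4.png')
r=lambda i,k:cv2.resize(i,None,fx=k,fy=k,interpolation=cv2.INTER_CUBIC)
cv2.imwrite('pics/c4.png',np.hstack([r(A[140:260,360:460],4),r(B[200:320,340:440],4)]))"
```

```text
(no output)
```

View pics/c4.png

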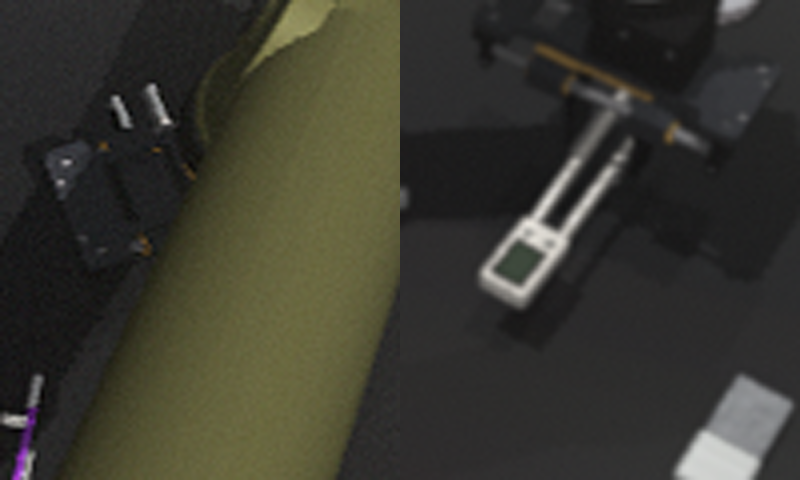

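The probe is held level in the air (side crop: box at about 525,260; top crop: jaw tips at 120,110 and 157,105). I'll lift further, then squeeze to 34 mm.

Emit:
{"method": "step_arm", "body": {
  "rows": [
    {"slide":[0,0,-0.03],"angular":[0,0,0],"jaw":0.425},
    {"slide":[0,0,-0.06],"angular":[0,0,0],"jaw":0.425},
    {"slide":[0,0,-0.06],"angular":[0,0,0],"jaw":0.425},
    {"slide":[0,0,-0.06],"angular":[0,0,0],"jaw":0.425},
    {"slide":[0,0,-0.03],"angular":[0,0,0],"jaw":0.425},
    {"slide":[0,0,0],"angular":[0,0,0],"jaw":0.41},
    {"slide":[0,0,0],"angular":[0,0,0],"jaw":0.4},
    {"slide":[0,0,0],"angular":[0,0,0],"jaw":0.391},
    {"slide":[0,0,0],"angular":[0,0,0],"jaw":0.391},
    {"slide":[0,0,0],"angular":[0,0,0],"jaw":0.391}
  ],
  "newtons": 15
}}

```text
time_s: 13.85
tool_pos: [0.5664, -0.2466, 0.1777]
tool_rot: [180.0, -0.0, -159.8]
force: [0.2, 0.1, 0.7]
grip_width: 0.0342
grasp_force: 8.2
```

```bash
python3 -c "
from h import *
snap('top','t5.png');snap('side','s5.png')
for i in range(4): snap('side'); o=env.get_obs(); print(o['tool_pos'],o['grip_width'],o['grasp_force'])
X=o['tool_pos']+[.06,.02,0]; print(proj('top',X),proj('side',X))
A=cv2.imread('pics/t5.png');B=cv2.imread('pics/s5.png')
u,v=proj('top',X)[0].astype(int);a,b=proj('side',o['tool_pos'])[0].astype(int)
r=lambda i,k:cv2.resize(i,None,fx=k,fy=k,interpolation=cv2.INTER_CUBIC)
print(u,v,a,b)
cv2.imwrite('pics/c5.png',np.hstack([r(A[v-25:v+25,u-20:u+20],10),r(B[b-60:b+65,a-50:a+50],4)]))"
```

```text
[ 0.5665133  -0.24670631  0.17807536] 0.03393846113781173 8.229205012321472
[ 0.56655412 -0.24667966  0.17812263] 0.03411800797417331 8.231139332056046
[ 0.5665537  -0.24673961  0.17817079] 0.034258066054665186 8.23233738541603
[ 0.56655796 -0.246719    0.17816978] 0.03410642057343684 8.233037889003754
[[405.27094839 152.43726659]] [[407.60676285 193.7819581 ]]
405 152 396 207
```

View pics/c5.png

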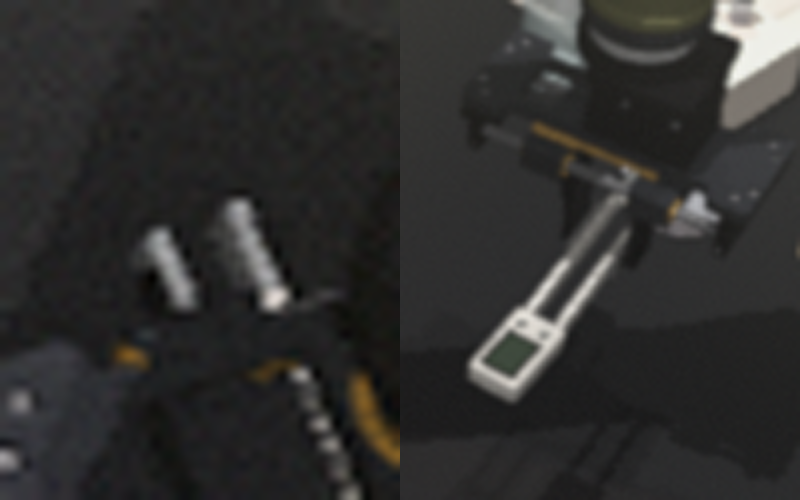

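Top crop: the two steel jaws run in parallel from (157,235) to (185,300) and from (235,210) to (275,297). Their spacing is about 8.3 px. I'll measure it against the relaxed picture.

```bash
cat > gap.py <<'E'
from h import *
def axes(f,x0,y0,x1,y1,z,split):
    g=cv2.cvtColor(cv2.imread('pics/'+f),cv2.COLOR_BGR2GRAY).astype(float)[y0:y1,x0:x1]
    w=np.clip(g-np.median(g)-25,0,None); ys,xs=np.nonzero(w>0); W=w[ys,xs]
    P=onplane('top',np.c_[xs+x0,ys+y0],z)[:,:2]*1000
    lat=P@split[0]; L=lat>split[1]; out=[]
    for m in (L,~L): out.append((P[m]*W[m,None]).sum(0)/W[m].sum())
    return out,[m.sum() for m in(L,~L)]
ax=np.radians
for f,box,z,yaw in (('top0.png',(377,161,405,175),.012,20.2),('t5.png',(399,146,415,157),.186,20.2)):
    n=np.array([-np.sin(ax(yaw)),np.cos(ax(yaw))]);t=np.array([n[1],-n[0]])
    c=onplane('top',[[(box[0]+box[2])/2,(box[1]+box[3])/2]],z)[0,:2]*1000
    (a,b),k=axes(f,*box,z,(n,c@n)); print(f,a,b,'lat',(a-b)@n,'long',(a-b)@t,k)
E
python3 gap.py
```

```text
top0.png [ 621.05620269 -206.10905639] [ 627.72336805 -245.32869263] lat 39.109515151876174 long 7.285381592424952 [np.int64(15), np.int64(31)]
t5.png [ 622.98353198 -215.92203684] [ 625.42059479 -235.98512775] lat 19.6705842296559 long 4.640582718691995 [np.int64(24), np.int64(39)]
```

Emit:
{"method": "step_arm", "body": {
  "rows": [
    {"slide":[0,0,0],"angular":[0,0,0],"jaw":0.39},
    {"slide":[0,0,0],"angular":[0,0,0],"jaw":0.39},
    {"slide":[0,0,0],"angular":[0,0,0],"jaw":0.39},
    {"slide":[0,0,0],"angular":[0,0,0],"jaw":0.39},
    {"slide":[0,0,0],"angular":[0,0,0],"jaw":0.39},
    {"slide":[0,0,0],"angular":[0,0,0],"jaw":0.39},
    {"slide":[0,0,0],"angular":[0,0,0],"jaw":0.39},
    {"slide":[0,0,0],"angular":[0,0,0],"jaw":0.39},
    {"slide":[0,0,0],"angular":[0,0,0],"jaw":0.39},
    {"slide":[0,0,0],"angular":[0,0,0],"jaw":0.39}
  ]
}}

```text
time_s: 15.4
tool_pos: [0.5665, -0.2467, 0.1781]
tool_rot: [180.0, 0.0, -159.8]
force: [-0.1, 0.6, -1.6]
grip_width: 0.0341
grasp_force: 8.3
```

Emit:
{"method": "step_arm", "body": {
  "rows": [
    {"slide":[0,0,0],"angular":[0,0,0],"jaw":0.39},
    {"slide":[0,0,0],"angular":[0,0,0],"jaw":0.39},
    {"slide":[0,0,0],"angular":[0,0,0],"jaw":0.39},
    {"slide":[0,0,0],"angular":[0,0,0],"jaw":0.39},
    {"slide":[0,0,0],"angular":[0,0,0],"jaw":0.39},
    {"slide":[0,0,0],"angular":[0,0,0],"jaw":0.39},
    {"slide":[0,0,0],"angular":[0,0,0],"jaw":0.39},
    {"slide":[0,0,0],"angular":[0,0,0],"jaw":0.39},
    {"slide":[0,0,0],"angular":[0,0,0],"jaw":0.39},
    {"slide":[0,0,0],"angular":[0,0,0],"jaw":0.39}
  ]
}}

```text
time_s: 16.65
tool_pos: [0.5666, -0.2467, 0.1782]
tool_rot: [180.0, 0.0, -159.8]
force: [0.2, 0.1, -1.1]
grip_width: 0.0337
grasp_force: 8.3
```

Emit:
{"method": "step_arm", "body": {
  "rows": [
    {"slide":[0,0,0],"angular":[0,0,0],"jaw":0.39},
    {"slide":[0,0,0],"angular":[0,0,0],"jaw":0.39},
    {"slide":[0,0,0],"angular":[0,0,0],"jaw":0.39},
    {"slide":[0,0,0],"angular":[0,0,0],"jaw":0.39}
  ]
}}

```text
time_s: 17.15
tool_pos: [0.5665, -0.2467, 0.1782]
tool_rot: [180.0, 0.0, -159.8]
force: [0.2, -0.4, -1.1]
grip_width: 0.0339
grasp_force: 8.3
```

```bash
python3 -c "
from h import *
W=[]
for i in range(8): snap('top','t6.png'); o=env.get_obs(); W.append(o['grip_width'])
print(np.mean(W),np.std(W),o['grasp_force'],o['tool_pos'],o['time_s'])"; sed -i "s/t5.png/t6.png/" gap.py; python3 gap.py
```

```text
0.03408148911127795 0.00020254685488608608 8.305111080408096 [ 0.56654385 -0.24667369  0.17815329] 17.55
top0.png [ 621.05620269 -206.10905639] [ 627.72336805 -245.32869263] lat 39.109515151876174 long 7.285381592424952 [np.int64(15), np.int64(31)]
t6.png [ 622.83715141 -216.34623968] [ 625.94214298 -235.92421856] lat 19.445944582348464 long 3.8462279255496594 [np.int64(26), np.int64(39)]
```

```bash
python3 -c "
from cell import env
print(env.sign_off())"
```

```text
the job is handed in; nothing more can be done
None
```

The bar lies flat in the empty compartment, and the probe is held about 17 cm above the bench, squeezed to 34 mm over its grips (a 15 mm jaw gap by your figures, about 15.3 mm by camera) and steady for over 3 s; handed in at 17.6 s.

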